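# Sweep the loose jar lids into the collecting bay

### The arm

A 6-joint arm with a two-finger parallel gripper is mounted at the origin on the work surface. World frame = base frame: x ahead of the robot, y to its left, z up, the work surface at z = 0. Lengths are in mm, angles in rad, forces in N, time in s.
With the tool pointing down it reaches from about 375 to 900 mm from the base axis. Payload 3.1 kg.
Tool frame: the origin (TCP) lies midway between the tips of the shut fingers; the grasp point (between the pads) lies 19 mm behind it (grip_point_offset is the distance from the TCP to the grasp point, in mm); z points along the fingers, y is the line along which they close (so a half turn about z gives the same grasp; the last joint's range is limited). The gripper opens to 87 mm and grips with 3 to 60 N. Pads are 19 mm wide; open, the fingers measure 117 mm over their backs; the gripper's body (75 mm by 190 mm) begins 51 mm behind the grasp point.
Start: joints at [-1.464, 0.527, 1.433, -0, 1.181, -0.178], TCP at [176.227, -599.617, 222.548] pointing down, gripper open.
Joint ranges: [-3.08, 3.08], [-0.75, 2.2], [0.22, 2.44], [-1.43, 4.57], [0, 2.65], [-2.85, 2.85]. Speed limits (rad/s): [2.79, 2.79, 3.14, 3.14, 3.14, 3.14].

### API

Orientations are given as a unit quaternion [x, y, z, w].
In Python, from plant import observe, get_image, close_job, grip_point_offset gives the robot as it stands.
- The arm moves only by the tool arm_command, never from a script. Its argument "motion" is text: rows parted by semicolons, each of 7 numbers parted by spaces: the shift along the tool's x, y, z each as a share of 800 mm, from -1 to 1, then the turn, a rotation vector about the tool's x, y, z each as a share of 180 degrees, from -1 to 1, then the opening, from -1 (shut) to 1 (fully open). A call has 1 to 20 rows; each row is the pose to reach, as a shift and turn from the pose commanded when the call began, along the tool's axes at that moment, turning the shorter way round; what a row does not reach only later rows make up. A row lasts 1/12 s, in which the tool goes at most 41.7 mm and 7.16 degrees, less where a joint would pass 70% of its speed; a pose out of reach is approached as far as the arm can. A call with a number of a shift or a turn outside -1 to 1 is refused whole. A call with a gripper value outside its range is refused whole. The fingers move at their own pace and stop on an object; "grip_force" is the grip in N (left out, the last holds). Time passes only in rows, so rows that repeat a pose let the fingers close. It gives the time, the measured TCP pose, the force, the opening and the grip force at its end, in the units of the state.
- observe(): the state, without advancing time (a new reading comes with each control period).
- get_image(name): name is "scene" or "top"; returns a dict with "pixels" (420x560x3 uint8, blue, green, red), "intrinsics" (3x3 intrinsics, pixels), "T" (4x4, takes a point from camera to world coordinates). Camera axes: x right, y up, looking along -z (the intrinsics and any distortion apply to the point x, -y, -z); pixel columns grow to the right and rows downward; lengths in mm; the calibration is good to about 2 mm. A picture is of the moment at which its call begins. There is no depth.
- close_job(): hands the job in; it is judged then, once.
The state is a dict: "t": time; "qpos": joint angles; "joint_velocities": joint speeds; "joint_efforts": joint torques, N m; "eef_pos": TCP position; "tool_rot": TCP orientation; "contact_force": force on the tool from outside, world axes, zero at the start; "torque": the same for the moment, N m; "finger_gap": finger opening in mm; "gripper_force": force on a finger pad.
Only numpy, scipy, OpenCV 4.12 (cv2) and the standard library are available. Lean on these libraries where they do the work, as an engineer would, in place of code of your own. Each camera call takes 0.05 s, during which the arm holds its last target. There are 200 camera calls.

### The job

Clear the packing table of its three loose green lids: with the closed fingertips, sweep each one along the table top through the open mouth of the yellow-walled collecting bay, until all three lie flat and wholly inside it. Only push the lids, do not pick them up or tip them, and leave the jars, the cartons and the tape roll where they stand.

Things in the scene. Friction and masses are not known exactly. Their poses are not given: they have to be found in the camera images.
- bay: Bay fixed to the table: three yellow walls, 35 mm high, 8 mm thick, round an orange patch flush with the table; the fourth side (mouth) is open, no sill. Inside 260 mm wide, 120 mm deep. Origin at table level, middle of the mouth; +x points level from mouth (x = 0) to back wall (inner face x = 0.12), y along the mouth (side walls' inner faces y = -0.13 and 0.13), z up.
- lid1: loose green jar lid with a thin gold ring on its top and a gold band round its rim, a solid disc 56 mm across and 14 mm thick, 20 to 35 g, lying flat on the table with its green top up; slides when pushed on its rim. Origin at the centre of its underside; z up through its top.
- lid2: loose green jar lid with a thin gold ring on its top and a gold band round its rim, a solid disc 56 mm across and 14 mm thick, 20 to 35 g, lying flat on the table with its green top up; slides when pushed on its rim. Origin at the centre of its underside; z up through its top.
- lid3: loose green jar lid with a thin gold ring on its top and a gold band round its rim, a solid disc 56 mm across and 14 mm thick, 20 to 35 g, lying flat on the table with its green top up; slides when pushed on its rim. Origin at the centre of its underside; z up through its top.
- jar1: small filled jar with a green screwed-on cap, standing upright, 56 mm across, 60 mm tall, loose; bystander. Origin at the centre of its underside.
- jar2: small filled jar with a green screwed-on cap, standing upright, 56 mm across, 60 mm tall, loose; bystander. Origin at the centre of its underside.
- jar3: small filled jar with a green screwed-on cap, standing upright, 56 mm across, 60 mm tall, loose; bystander. Origin at the centre of its underside.
- carton_green: upright loose green carton with a yellow band, 60 x 60 mm, 66 mm tall; bystander. Origin at the centre of its underside.
- carton_orange: upright loose orange carton with a green band, 60 x 60 mm, 66 mm tall; bystander. Origin at the centre of its underside.
- tape_roll: roll of amber packing tape lying flat, 84 mm across, 48 mm tall, loose; bystander. Origin at the centre of its underside.

How it is judged:
By the outcome, as a careful person would: the job done as asked, in the order asked, and still so for the second after the job is handed in, with the robot touching nothing.
It also fails if it takes over 72 s, if anything falls off the work surface, if the arm or the gripper's body presses on something with over 40 N, if the wrist force passes 120 N, or if a joint passes its speed limit or range.

## Working session

There is one attempt and no reset: what is moved stays moved. The work goes in short steps, Python scripts to look and compute and a tool call to move; the robot and the scene stay as the last step left them, time stands still between calls to the robot, and variables do not carry over. Pictures are saved under pics/ and viewed, at most 10 in all, crops included, and the job is handed in when it is done.

Besides the shell and the picture viewer there is one more tool, called after "Emit:" as a command line: name --argument value ..., lists and objects as JSON in quotes. arm_command: Moves the arm, as the interface text tells. Its arguments: {"type":"object","properties":{"motion":{"type":"string"},"grip_force":{"type":"number"}},"required":["motion"]}

```bash
mkdir -p pics; cat > h.py <<'E'
import numpy as np, cv2
from plant import observe, get_image, close_job, grip_point_offset
def cast(im,u,v,z):
    K=np.array(im["intrinsics"]);T=np.array(im["T"])
    d=np.linalg.solve(K,[u,v,1.]);d=T[:3,:3]@np.array([d[0],-d[1],-d[2]])
    o=T[:3,3];return o+d*(z-o[2])/d[2]
E
python3 - <<'E'
from h import *
for n in("top","scene"):
    im=get_image(n);cv2.imwrite(f"pics/{n}0.png",im["pixels"]);print(np.round(im["T"],2).tolist(),np.round(im["intrinsics"],1).tolist())
s=observe();print(s["eef_pos"],s["tool_rot"],s["t"])
E
```

```text
[[0.02, 0.99, -0.13, 492.33], [-1.0, 0.02, -0.03, -124.65], [-0.02, 0.13, 0.99, 901.45], [0.0, 0.0, 0.0, 1.0]] [[418.2, 0.0, 283.2], [0.0, 418.2, 204.3], [0.0, 0.0, 1.0]]
[[-0.87, -0.41, 0.27, 826.23], [0.49, -0.72, 0.49, 296.01], [-0.0, 0.56, 0.83, 754.43], [0.0, 0.0, 0.0, 1.0]] [[455.1, 0.0, 278.9], [0.0, 455.1, 208.0], [0.0, 0.0, 1.0]]
[ 176.17011733 -598.9576418   221.67169846] [ 9.89805329e-01  1.42423491e-01  3.20329187e-05 -9.79223676e-04] 0.1
```

View pics/top0.png

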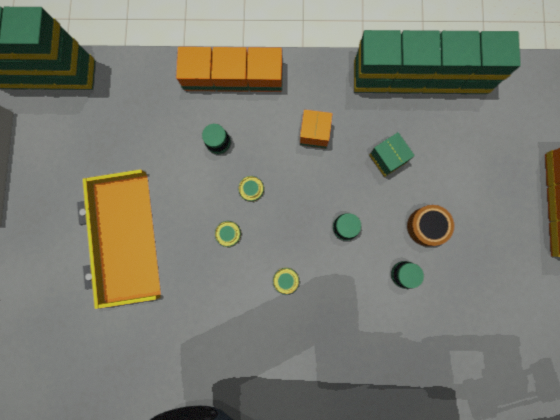

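View pics/scene0.png

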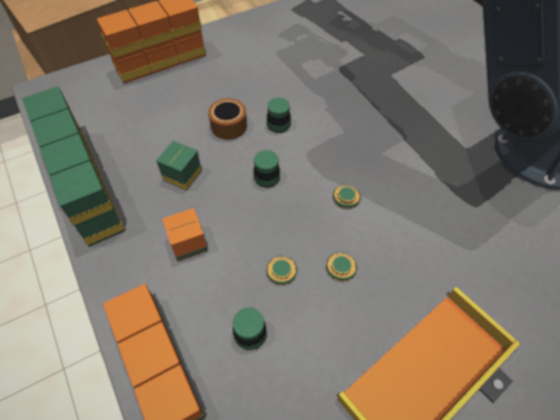

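The top view shows lids at (251,188), (228,234) and (286,281). The bay is at left (83–160, 172–307) with its mouth facing right. The jars are at (216,138), (348,226) and (408,275). Next I measure the lids and bay in both views.

```bash
cat >> h.py <<'E'
def lids(im,top):
    hsv=cv2.cvtColor(im["pixels"],cv2.COLOR_BGR2HSV)
    m=cv2.inRange(hsv,(18,70,90),(36,255,255))  # gold
    m=cv2.morphologyEx(m,cv2.MORPH_CLOSE,np.ones((3,3)))
    out=[]
    for c in cv2.findContours(m,cv2.RETR_EXTERNAL,cv2.CHAIN_APPROX_NONE)[0]:
        h=cv2.convexHull(c)
        if len(h)<6: continue
        (x,y),(a,b),_=cv2.fitEllipse(h)
        if 15<a and b<40 and a/b>.6: out.append((x,y,a,b))
    return out
E
python3 - <<'E'
from h import *
I={n:get_image(n) for n in("top","scene")}
P={}
for n in I:
    for x,y,a,b in lids(I[n],1): print(n,np.round([x,y,a,b],1),np.round(cast(I[n],x,y,8)[:2],1), np.round(cast(I[n],x,y,14)[:2],1))
im=I["top"]
m=cv2.inRange(cv2.cvtColor(im["pixels"],cv2.COLOR_BGR2HSV),(5,150,120),(17,255,255))
for nm in I:
  im=I[nm];m=cv2.inRange(cv2.cvtColor(im["pixels"],cv2.COLOR_BGR2HSV),(5,150,120),(17,255,255))
  for c in cv2.findContours(m,0,2)[0]:
    if cv2.contourArea(c)>4000:
        q=cv2.approxPolyDP(c,6,True)[:,0]
        print(nm,[(p.tolist(),np.round(cast(im,*p,0)[:2]).tolist()) for p in q])
T=I["top"]
for u,v,z in[(84,181,35),(97,307,35),(142,172,35),(158,299,35),(140,179,35),(156,297,35)]: print(u,v,np.round(cast(T,u,v,z)[:2]))
for u,v,z in[(216,138,60),(348,226,60),(408,275,60),(316,128,60)]: print("j",np.round(cast(T,u,v,z)[:2]))
E
```

```text
top [285.7 280.5  25.7  26.3] [ 446.1 -109.6] [ 446.4 -109.7]
top [227.2 233.3  24.4  25.2] [542.9  17.6] [542.6  16.6]
top [250.4 187.7  23.9  24.3] [642.6 -29.1] [641.6 -29.8]
top [315.6 124.2  32.9  34.5] [ 786.9 -168.9] [ 784.9 -168.6]
scene [281.2 269.5  27.6  29.2] [642.2 -31.1] [643.7 -28.5]
scene [341.1 266.3  27.3  29.9] [543.8  16.8] [546.  19.]
scene [346.3 194.9  19.4  27.3] [ 444.9 -112.6] [ 448.  -109.3]
scene [([501, 345], [390.0, 266.0]), ([449, 297], [408.0, 158.0]), ([344, 392], [659.0, 200.0]), ([367, 419], [650.0, 250.0]), ([438, 419], [556.0, 302.0])]
scene [([105, 303], [943.0, -130.0]), ([145, 419], [946.0, 84.0]), ([198, 411], [871.0, 113.0]), ([145, 285], [869.0, -128.0])]
84 181 [647. 324.]
97 307 [386. 275.]
142 172 [668. 200.]
158 299 [404. 150.]
140 179 [653. 204.]
156 297 [408. 155.]
j [737.  40.]
j [ 559. -233.]
j [ 465. -351.]
j [ 762. -167.]
```

Emit:
arm_command --motion "0.65 -0.535 0.1 0 0 -0.464 -1;0.65 -0.535 0.1 0 0 -0.464 -1;0.65 -0.535 0.1 0 0 -0.464 -1;0.65 -0.535 0.1 0 0 -0.464 -1;0.65 -0.535 0.1 0 0 -0.464 -1;0.65 -0.535 0.1 0 0 -0.464 -1;0.65 -0.535 0.1 0 0 -0.464 -1;0.65 -0.535 0.1 0 0 -0.464 -1;0.65 -0.535 0.1 0 0 -0.464 -1;0.65 -0.535 0.1 0 0 -0.464 -1;0.65 -0.535 0.1 0 0 -0.464 -1;0.65 -0.535 0.1 0 0 -0.464 -1;0.65 -0.535 0.1 0 0 -0.464 -1;0.65 -0.535 0.1 0 0 -0.464 -1;0.65 -0.535 0.1 0 0 -0.464 -1;0.65 -0.535 0.1 0 0 -0.464 -1;0.65 -0.535 0.1 0 0 -0.464 -1;0.65 -0.535 0.1 0 0 -0.464 -1;0.65 -0.535 0.1 0 0 -0.464 -1;0.65 -0.535 0.1 0 0 -0.464 -1" --grip_force 10

```text
t: 1.87
eef_pos: [553.7, -43.2, 142.5]
tool_rot: [0.644, 0.765, -0.0, -0.0]
contact_force: [0.1, 0.4, -0.4]
finger_gap: 0.4
gripper_force: 0.0
```

```bash
cat >> h.py <<'E'
from scipy.spatial.transform import Rotation as R
M=np.array([532,178.]);th=np.radians(100);ex=np.array([np.cos(th),np.sin(th)]);ey=np.array([-ex[1],ex[0]])
def bay(p): d=np.array(p[:2])-M;return np.round([d@ex,d@ey],1)
def report():
    s=observe();Rm=R.from_quat(s["tool_rot"]).as_matrix()
    print("t",round(s["t"],2),"tcp",np.round(s["eef_pos"],1),"bay",bay(s["eef_pos"]),"yaw",np.degrees(np.arctan2(Rm[1,0],Rm[0,0])).round(2),"toolz",Rm[:,2].round(3),"F",np.round(s["contact_force"],1),"gap",s["finger_gap"])
E
python3 - <<'E'
from h import *
report()
im=get_image("scene");cv2.imwrite("pics/s1.png",im["pixels"])
im2=get_image("top")
for n,i in(("s",im),("t",im2)):
    for x,y,a,b in lids(i,1): print(n,round(x),round(y),bay(cast(i,x,y,10)))
for p in[(408,155),(408,158),(653,204),(659,200),(647,324),(386,275)]: print(p,bay(p))
E
```

```text
t 1.87 tcp [553.7 -43.2 142.5] bay [-221.6   17. ] yaw 99.86 toolz [-0.001 -0.    -1.   ] F [ 0.1  0.4 -0.4] gap 0.38888400668878714
s 281 270 [-223.9  -73.2]
s 341 266 [-160.3   15.5]
s 347 194 [-270.6  136.7]
t 286 281 [-268.2  134.5]
t 433 219 [-598.   55.]
t 316 124 [-385.3 -189.7]
(408, 155) [ -1.1 126.1]
(408, 158) [  1.8 125.6]
(653, 204) [   4.6 -123.7]
(659, 200) [  -0.4 -128.9]
(647, 324) [ 123.8 -138.6]
(386, 275) [120.9 126.9]
```

Emit:
arm_command --motion "0 0 0.05 0 0 0 -1;0 0 0.1 0 0 0 -1;0 0 0.15 0 0 0 -1;0 0 0.17 0 0 0 -1;0.01 0 0.17 0 0 0 -1;0.02 0.001 0.17 0 0 0 -1;0.03 0.002 0.17 0 0 0 -1;0.045 0.003 0.17 0 0 0 -1;0.06 0.004 0.17 0 0 0 -1;0.075 0.005 0.17 0 0 0 -1;0.09 0.006 0.17 0 0 0 -1;0.105 0.007 0.17 0 0 0 -1;0.12 0.008 0.17 0 0 0 -1;0.135 0.009 0.17 0 0 0 -1;0.15 0.01 0.17 0 0 0 -1;0.16 0.01 0.17 0 0 0 -1;0.17 0.01 0.17 0 0 0 -1;0.175 0.01 0.17 0 0 0 -1;0.18 0.01 0.17 0 0 0 -1;0.18 0.01 0.17 0 0 0 -1"

```text
t: 3.63
eef_pos: [537.3, 101.4, 6.5]
tool_rot: [0.643, 0.766, -0.0, -0.0]
contact_force: [-0.3, -0.6, 0.2]
finger_gap: 0.6
gripper_force: 0.0
```

```bash
python3 - <<'E'
from h import *
report()
im=get_image("scene");cv2.imwrite("pics/s2.png",im["pixels"])
im2=get_image("top")
for n,i in(("s",im),("t",im2)):
    for x,y,a,b in lids(i,1): print(n,round(x),round(y),bay(cast(i,x,y,10)))
E
```

```text
t 3.63 tcp [537.3 101.4   6.5] bay [-76.3   8.1] yaw 99.92 toolz [-0.  0. -1.] F [-0.3 -0.6  0.2] gap 0.5614615913024151
s 388 320 [-36.8   7.4]
s 281 270 [-224.   -73.1]
s 346 195 [-270.1  134.9]
t 286 280 [-268.2  134.5]
t 433 224 [-595.    65.3]
t 250 188 [-223.3  -72.6]
t 316 124 [-385.5 -189.7]
```

View pics/s2.png

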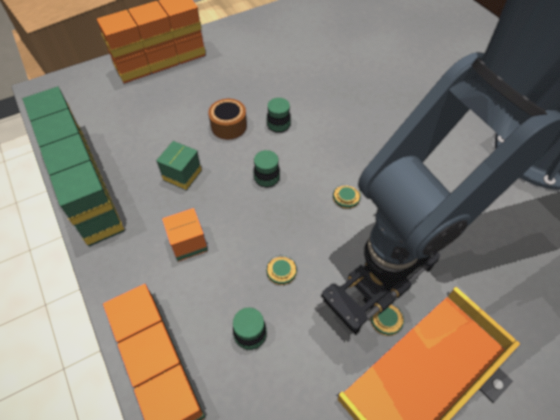

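The lid at (388,320) sits directly ahead of the fingertips, with the TCP 39.5 mm behind its centre, and the other lids haven't moved. I'll continue the push.

Emit:
arm_command --motion "0.01 0 0 0 0 0 -1;0.02 0 0 0 0 0 -1;0.03 0 0 0 0 0 -1;0.045 0 0 0 0 0 -1;0.06 0 0 0 0 0 -1;0.075 0 0 0 0 0 -1;0.09 0 0 0 0 0 -1;0.1 0 0 0 0 0 -1;0.11 0 0 0 0 0 -1;0.117 0 0 0 0 0 -1;0.121 0 0 0 0 0 -1;0.124 0 0 0 0 0 -1;0.124 0 0 0 0 0 -1;0.11 0 0 0 0 0 -1;0.08 0 0 0 0 0 -1;0.05 0 -0.03 0 0 0 -1;0 0.05 -0.07 0 0 0 -1;-0.05 0.101 -0.07 0 0 0 -1;-0.1 0.101 -0.07 0 0 0 -1;-0.15 0.101 -0.07 0 0 0 -1"

```text
t: 5.4
eef_pos: [633.4, 18.5, 63.4]
tool_rot: [0.643, 0.766, 0.002, 0.003]
contact_force: [1.1, -0.2, 0.4]
finger_gap: 0.7
gripper_force: 0.0
```

```bash
python3 - <<'E'
from h import *
report()
im=get_image("scene");im2=get_image("top");cv2.imwrite("pics/t3.png",im2["pixels"])
for n,i in(("s",im),("t",im2)):
    for x,y,a,b in lids(i,1): print(n,round(x),round(y),bay(cast(i,x,y,10)))
E
```

```text
t 5.4 tcp [633.4  18.5  63.4] bay [-174.7  -72.2] yaw 99.92 toolz [ 0.006 -0.001 -1.   ] F [ 1.1 -0.2  0.4] gap 0.7007396020470309
s 432 365 [59.4  5.5]
t 285 281 [-267.8  134.9]
t 431 216 [-593.5   48.3]
t 250 188 [-223.4  -72.9]
t 315 124 [-384.2 -189.8]
```

View pics/t3.png

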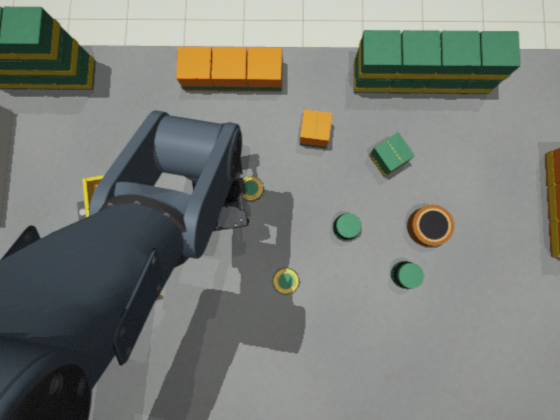

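Lid 1 is at bay (59, 5). Next I go behind the second lid, at image (250,188).

Emit:
arm_command --motion "-0.05 0.001 0 0 0 0 -1;-0.1 0.001 0 0 0 0 -1;-0.138 0.001 0 0 0 0 -1;-0.138 0.001 0 0 0 0 -1;-0.138 0.001 0.04 0 0 0 -1;-0.138 0.001 0.071 0 0 0 -1;-0.138 0.001 0.071 0 0 0 -1;-0.138 0.001 0.071 0 0 0 -1"

```text
t: 6.17
eef_pos: [647.6, -87.6, 3.6]
tool_rot: [0.644, 0.765, -0.001, -0.002]
contact_force: [0.4, -0.6, -0.3]
finger_gap: 0.6
gripper_force: 0.0
```

```bash
python3 - <<'E'
from h import *
report()
E
```

```text
t 6.17 tcp [647.6 -87.6   3.6] bay [-281.6  -67.7] yaw 99.85 toolz [-0.003  0.001 -1.   ] F [ 0.4 -0.6 -0.3] gap 0.5585989447089402
```

Emit:
arm_command --motion "0 0.007 -0.003 0 0 0 -1;0.01 0.007 -0.003 0 0 0 -1;0.02 0.007 -0.003 0 0 0 -1;0.03 0.007 -0.003 0 0 0 -1;0.045 0.007 -0.003 0 0 0 -1;0.06 0.007 -0.003 0 0 0 -1;0.075 0.007 -0.003 0 0 0 -1;0.09 0.007 -0.003 0 0 0 -1;0.105 0.007 -0.003 0 0 0 -1;0.12 0.007 -0.003 0 0 0 -1;0.135 0.007 -0.003 0 0 0 -1;0.15 0.007 -0.003 0 0 0 -1;0.165 0.007 -0.003 0 0 0 -1;0.18 0.007 -0.003 0 0 0 -1;0.195 0.007 -0.003 0 0 0 -1;0.21 0.007 -0.003 0 0 0 -1;0.22 0.007 -0.003 0 0 0 -1;0.23 0.007 -0.003 0 0 0 -1;0.235 0.007 -0.003 0 0 0 -1;0.235 0.007 -0.003 0 0 0 -1"

```text
t: 7.83
eef_pos: [622.0, 99.7, 7.2]
tool_rot: [0.643, 0.766, -0.0, -0.0]
contact_force: [-0.7, -0.2, 0.6]
finger_gap: 0.7
gripper_force: 0.0
```

```bash
python3 - <<'E'
from h import *
report()
im=get_image("scene");im2=get_image("top");cv2.imwrite("pics/s4.png",im["pixels"])
for n,i in(("s",im),("t",im2)):
    for x,y,a,b in lids(i,1): print(n,round(x),round(y),bay(cast(i,x,y,10)))
E
```

```text
t 7.83 tcp [622.   99.7   7.2] bay [-92.8 -75.1] yaw 99.95 toolz [-0.  0. -1.] F [-0.7 -0.2  0.6] gap 0.6660076344499868
s 431 365 [59.4  5.5]
s 344 341 [-57.5 -75.7]
t 286 280 [-268.2  134.5]
t 433 226 [-593.9   69.2]
t 315 124 [-385.1 -189.7]
```

View pics/s4.png

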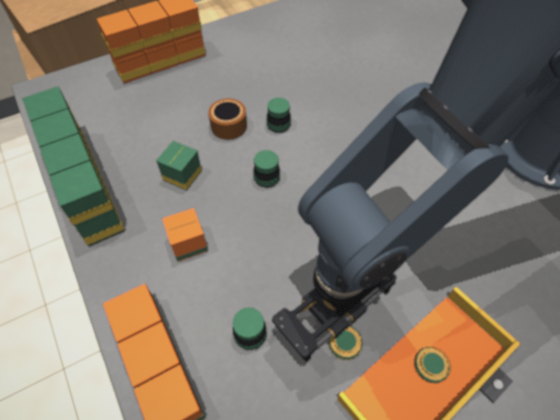

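The second lid, at (344,341), is in front of the fingers and heading for the mouth. Jar (249,327) is clear of the gripper.

Emit:
arm_command --motion "0.01 0 0 0 0 0 -1;0.02 0 0 0 0 0 -1;0.03 0 0 0 0 0 -1;0.045 0 0 0 0 0 -1;0.06 0 0 0 0 0 -1;0.075 0 0 0 0 0 -1;0.09 0 0 0 0 0 -1;0.105 0 0 0 0 0 -1;0.118 0 0 0 0 0 -1;0.128 0 0 0 0 0 -1;0.135 0 0 0 0 0 -1;0.139 0 0 0 0 0 -1;0.14 0 0 0 0 0 -1;0.14 0 0 0 0 0 -1;0.12 0 0 0 0 0 -1;0.09 0 0 0 0 0 -1;0.05 0 -0.01 0 0 0 -1;0.02 0 -0.04 0 0 0 -1;0 -0.02 -0.07 0 0 0 -1;-0.02 -0.05 -0.07 0 0 0 -1"

```text
t: 9.6
eef_pos: [591.8, 73.5, 67.7]
tool_rot: [0.644, 0.765, 0.004, 0.005]
contact_force: [0.3, -0.5, 0.1]
finger_gap: 0.4
gripper_force: 0.0
```

```bash
python3 - <<'E'
from h import *
report()
E
```

```text
t 9.6 tcp [591.8  73.5  67.7] bay [-113.3  -40.8] yaw 99.78 toolz [ 0.013 -0.001 -1.   ] F [ 0.3 -0.5  0.1] gap 0.36962971556711954
```

Emit:
arm_command --motion "-0.27 -0.23 0 0 0 0.055 -1;-0.27 -0.23 0 0 0 0.055 -1;-0.27 -0.23 0 0 0 0.055 -1;-0.27 -0.23 0 0 0 0.055 -1;-0.27 -0.23 0 0 0 0.055 -1;-0.27 -0.23 0 0 0 0.055 -1;-0.27 -0.23 0 0 0 0.055 -1;-0.27 -0.23 0 0 0 0.055 -1;-0.27 -0.23 0 0 0 0.055 -1;-0.27 -0.23 0 0 0 0.055 -1"

```text
t: 10.43
eef_pos: [441.6, -168.8, 63.4]
tool_rot: [0.708, 0.706, 0.0, 0.0]
contact_force: [0.5, -0.6, -0.6]
finger_gap: 0.7
gripper_force: 0.0
```

```bash
python3 - <<'E'
from h import *
report()
im=get_image("scene");im2=get_image("top")
for n,i in(("s",im),("t",im2)):
    for x,y,a,b in lids(i,1): p=cast(i,x,y,10);print(n,round(x),round(y),bay(p),p.round(1))
E
```

```text
t 10.43 tcp [ 441.6 -168.8   63.4] bay [-325.8  149.2] yaw 89.9 toolz [ 0.  0. -1.] F [ 0.5 -0.6 -0.6] gap 0.6984369767487524
s 395 397 [ 55.7 -76. ] [597.1 246.   10. ]
s 432 365 [59.5  6.5] [515.3 235.4  10. ]
s 346 195 [-270.   135.3] [ 445.6 -111.4   10. ]
t 281 278 [-260.2  127.2] [ 451.9 -100.4   10. ]
t 315 125 [-384.6 -189.6] [ 785.5 -167.9   10. ]
```

Emit:
arm_command --motion "0 0.0055 0.04 0 0 0 -1;0 0.0055 0.071 0 0 0 -1;0 0.0055 0.071 0 0 0 -1;0.01 0.0055 0.071 0 0 0 -1;0.02 0.0055 0.071 0 0 0 -1;0.03 0.0055 0.071 0 0 0 -1;0.045 0.0055 0.071 0 0 0 -1;0.06 0.0055 0.071 0 0 0 -1;0.075 0.0055 0.071 0 0 0 -1;0.09 0.0055 0.071 0 0 0 -1;0.105 0.0055 0.071 0 0 0 -1;0.12 0.0055 0.071 0 0 0 -1;0.135 0.0055 0.071 0 0 0 -1;0.15 0.0055 0.071 0 0 0 -1;0.165 0.0055 0.071 0 0 0 -1;0.18 0.0055 0.071 0 0 0 -1;0.195 0.0055 0.071 0 0 0 -1;0.205 0.0055 0.071 0 0 0 -1;0.21 0.0055 0.071 0 0 0 -1;0.21 0.0055 0.071 0 0 0 -1"

```text
t: 12.2
eef_pos: [445.7, 0.7, 6.5]
tool_rot: [0.707, 0.708, -0.0, -0.0]
contact_force: [-0.8, -0.9, 0.8]
finger_gap: 0.6
gripper_force: 0.0
```

```bash
python3 - <<'E'
from h import *
report()
im=get_image("scene");im2=get_image("top");cv2.imwrite("pics/s5.png",im["pixels"])
for n,i in(("s",im),("t",im2)):
    for x,y,a,b in lids(i,1): p=cast(i,x,y,10);print(n,round(x),round(y),bay(p),p.round(1))
E
```

```text
t 12.2 tcp [445.7   0.7   6.5] bay [-159.7  115.8] yaw 90.08 toolz [-0.001  0.    -1.   ] F [-0.8 -0.9  0.8] gap 0.585213915477317
s 395 397 [ 55.8 -76.2] [597.3 246.2  10. ]
s 432 365 [59.8  5.9] [515.8 235.8  10. ]
s 392 253 [-121.   108.2] [446.5  40.   10. ]
t 430 219 [-590.1   54.8] [ 580.5 -412.7   10. ]
t 315 124 [-385.2 -189.8] [ 785.8 -168.4   10. ]
```

View pics/s5.png

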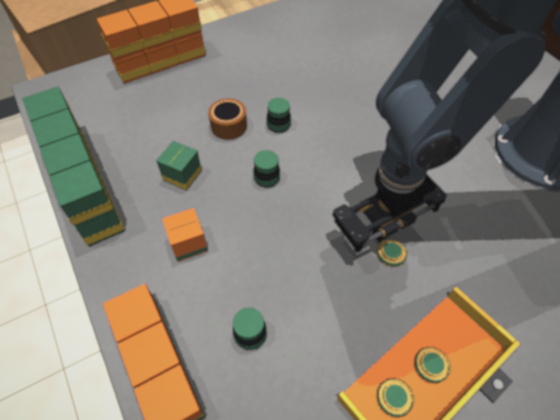

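Two lids are in the bay, at (395,397) and (432,365). The third, at (392,253), is in front of the fingers, on line to clear the side wall.

Emit:
arm_command --motion "0.01 0 0 0 0 0 -1;0.02 0 0 0 0 0 -1;0.03 0 0 0 0 0 -1;0.045 0 0 0 0 0 -1;0.06 0 0 0 0 0 -1;0.075 0 0 0 0 0 -1;0.09 0 0 0 0 0 -1;0.105 0 0 0 0 0 -1;0.12 0 0 0 0 0 -1;0.135 0 0 0 0 0 -1;0.15 0 0 0 0 0 -1;0.165 0 0 0 0 0 -1;0.18 0 0 0 0 0 -1;0.195 0 0 0 0 0 -1;0.208 0 0 0 0 0 -1;0.218 0 0 0 0 0 -1;0.224 0 0 0 0 0 -1;0.227 0 0 0 0 0 -1;0.228 0 0 0 0 0 -1;0.228 0 0 0 0 0 -1"

```text
t: 13.97
eef_pos: [446.0, 181.9, 6.5]
tool_rot: [0.707, 0.707, -0.0, -0.0]
contact_force: [0.0, -0.5, 0.6]
finger_gap: 0.7
gripper_force: 0.0
```

Emit:
arm_command --motion "-0.02 0 0 0 0 0 -1;-0.05 0 0 0 0 0 -1;-0.1 0 -0.01 0 0 0 -1;-0.15 0 -0.04 0 0 0 -1;-0.2 0 -0.08 0 0 0 -1;-0.25 0 -0.12 0 0 0 -1;-0.3 0 -0.15 0 0 0 -1;-0.35 0 -0.15 0 0 0 -1;-0.4 0 -0.15 0 0 0 -1;-0.4 0 -0.15 0 0 0 -1;-0.4 0 -0.15 0 0 0 -1;-0.4 0 -0.15 0 0 0 -1"

```text
t: 14.97
eef_pos: [445.6, -139.5, 126.6]
tool_rot: [0.709, 0.706, 0.0, -0.0]
contact_force: [-0.3, 0.7, 0.1]
finger_gap: 0.8
gripper_force: 0.0
```

```bash
python3 - <<'E'
from h import *
report()
im=get_image("scene");im2=get_image("top");cv2.imwrite("pics/f.png",np.hstack([im["pixels"][:,170:],im2["pixels"][:,:400]]))
for n,i in(("s",im),("t",im2)):
    for x,y,a,b in lids(i,1): p=cast(i,x,y,10);print(n,round(x),round(y),bay(p),p.round(1))
E
```

```text
t 14.97 tcp [ 445.6 -139.5  126.6] bay [-297.7  140.2] yaw 89.75 toolz [ 0.  0. -1.] F [-0.3  0.7  0.1] gap 0.820677081495071
s 395 397 [ 55.6 -75.9] [597. 246.  10.]
s 432 365 [59.5  6.5] [515.3 235.4  10. ]
s 457 336 [55.1 75.5] [448.1 219.1  10. ]
t 315 124 [-385.4 -190.7] [ 786.7 -168.4   10. ]
```

View pics/f.png

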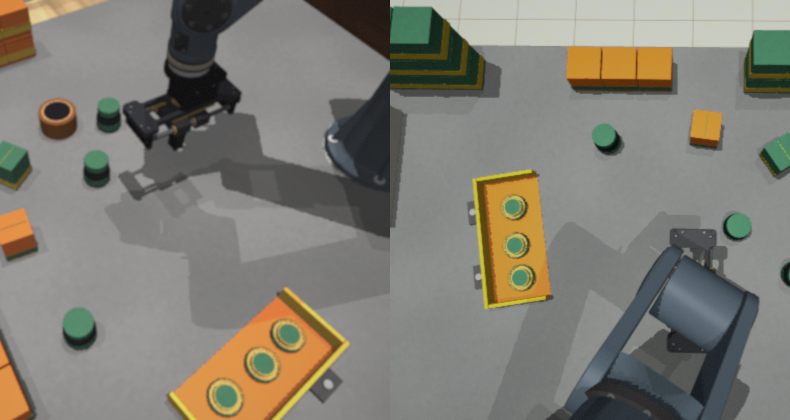

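All three lids lie flat inside the bay: right panel (513,207), (515,245), (521,278). The bystanders haven't moved and the arm is clear, so I'm handing in.

```bash
python3 -c "
from h import *
print(close_job())"
```

```text
the job is handed in; nothing more can be done
None
```

All three lids were swept into the bay and lie flat and wholly inside it, the bystanders look undisturbed in the final pictures, and the job was handed in at about 15 s with the arm clear; no verdict was returned.

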